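# Refit the hot plate's knob and switch it off

### The arm

A 7-joint arm with a two-finger parallel gripper is mounted at the origin on a cart in front of the work surface, level with it; the furniture and walls round the work are solid. World frame = base frame: x ahead of the robot, y to its left, z up, the work surface at z = 0. Lengths are in m, angles in degrees, forces in N, time in s.
With the tool pointing down it reaches from about 0.4 to 0.85 m from the base axis. Payload 10.4 kg.
Tool frame: the origin (TCP) lies on the centre line of the jaws, within the pads' length; the fingertips stand 8 mm ahead of it and the grasp point (between the pads) lies 11 mm behind it; z points along the fingers, y is the line along which they close (so a half turn about z gives the same grasp; the last joint's range is limited). The gripper opens to 87 mm and grips with 3 to 60 N. Pads are 19 mm wide; open, the fingers measure 117 mm over their backs; the gripper's body (75 mm by 190 mm) begins 51 mm behind the grasp point.
Start: joints at [64.309, 19.034, -3.707, 83.658, 1.238, 77.344, -5.071], TCP at [0.258, -0.569, 0.231] pointing down, gripper open.
Joint ranges: [-148.97, 148.97], [-28.65, 121.19], [-84.17, 76.75], [9.2, 138.47], [-72.65, 252.65], [3.7, 117.97], [-149.18, 149.18]. Speed limits (degrees/s): [127.2, 127.2, 159.86, 159.86, 180, 180, 180].

### API

Orientations are given as a 3x3 rotation matrix whose columns are the frame's x, y, z axes.
In Python, from cell import * gives the robot as it stands. The module is installed in compiled form; this text tells all that it offers.
- The arm moves only by the shell command python3 -m inch 'ROWS' [FORCE]. ROWS is JSON, a list of rows, each a list of 7 numbers: the shift along the world's x, y, z scaled (see below), then the turn, a rotation vector about the world's x, y, z scaled (see below), then the opening, from -1 (shut) to 1 (fully open). In form: [[dx, dy, dz, wx, wy, wz, jaw], ...]. A call has exactly 10 rows; each row is the pose to reach, as a shift and turn from the pose commanded when the call began; what a row does not reach only later rows make up. The controller multiplies each number of a shift by 100 mm and each number of a turn by 90 degrees. A row lasts 1/12 s, in which the tool goes at most 41.7 mm and 7.16 degrees, less where a joint would pass 70% of its speed; a pose out of reach is approached as far as the arm can. A call with a number of a shift or a turn outside -1 to 1 is refused whole. A call with a gripper value outside its range is refused whole. The fingers move at their own pace and stop on an object; FORCE is the grip in N (left out, the last holds). Time passes only in rows, so rows that repeat a pose let the fingers close, or fill a call up. It gives the time, the measured TCP pose, the force, the opening and the grip force at its end, in the units of the state.
- sense(): the state, without advancing time (a new reading comes with each control period).
- capture(name): name is "side" or "top" or "wrist"; returns (picture, depth): 384x512x3 uint8, red, green, blue; 384x512 float32, m along the optical axis (not along the pixel's ray), 0 where there is no reading.
- camera_info(name): a dict with "fovy" (degrees; the focal length in pixels is half the picture's height over the tangent of half this angle, whatever the lens; pixels are square), "cx", "cy" (the principal point, pixels), "origin" and "orientation" of the camera in the world. Camera axes: x right, y up, looking along -z (the intrinsics and any distortion apply to the point x, -y, -z); pixel columns grow to the right and rows downward; lengths in m; the calibration is good to about 2 mm. A picture is of the moment at which its call begins: read the wrist's pose just before it. camera_info takes no time and is no camera call; for the wrist camera it gives the pose at the moment of the call.
- sign_off(): hands the job in; it is judged then, once.
The state is a dict: "time_s": time; "joint_positions": joint angles; "joint_velocities": joint speeds; "joint_efforts": joint torques, N m; "tcp_pos": TCP position; "tool_rot": TCP orientation; "ft_force": force on the tool from outside, world axes, zero at the start; "torque": the same for the moment, N m; "gripper_width": finger opening in m; "finger_force": force on a finger pad.
Only numpy, scipy, OpenCV 4.12 (cv2) and the standard library are available. Lean on these libraries where they do the work, as an engineer would, in place of code of your own. Each camera call takes 0.05 s, during which the arm holds its last target. There are 200 camera calls.

### The job

The control knob has come off the hot plate, which is still switched on. Put the knob back on its square shaft, pressing down while turning it until it drops fully home, then turn it clockwise (seen from above) as far as it goes, to the off stop, and let go. Leave the mug, mill, timer and tomato where they are.

Things in the scene. Friction and masses are not known exactly. Their poses are not given: they have to be found in the camera images.
- control_knob: Loose white knob, upright on the counter, about 120 g. Round skirt 68 mm across, 38 mm high; on it a grip bar 60 mm long (along x), 16 mm thick (along y), from 38 to 72 mm above the underside. Under it a closed square socket 23 mm wide, 30 mm deep, sides along x and y, mouth bevelled 1.5 mm. Origin: centre of the underside; z up. Fully home, the underside lies on the boss round the shaft's foot.
- hot_plate: Fixed steel hot plate, 320 (x) by 250 (y) mm, deck 56 mm above the counter; on it a black heating ring 170 mm across, 12 mm high, centred at x = +50 mm. Origin: centre of the underside, on the counter; -x is its front edge. The control shaft stands upright on the front of the deck at x = -112 mm, y = 0, out of a round black boss 56 mm across, 4 mm high.
- shaft_base (a point): Centre of the foot of the square steel control shaft, level with the top of the boss (60 mm above the counter); z up, x and y normal to the shaft's flat sides; turns with the shaft. The shaft is 20 mm square and 28 mm tall.
- shaft_tip (a point): Centre of the shaft's flat upper end, 28 mm above shaft_base (88 mm above the counter), same axes. The knob fits the shaft in any of four positions a quarter turn apart (with about 0.16 rad of play); out of line, it rides on this tip, 28 mm too high.
- control_shaft (a joint): Turn of the control shaft, rad, growing clockwise seen from above: 0 is full heat, 2.0 is the off stop. It starts between 0.7 and 1.2, stays where it is left, and takes about 0.15 N m to turn.
- salt_mill: Bystander: small salt mill, 44 mm across, 90 mm tall, origin under its centre.
- mug: Bystander: white mug, 77 by 109 mm with its handle, 98 mm tall, origin under its centre.
- timer: Bystander: round kitchen timer, 63 mm across, 50 mm tall, origin under its centre.
- tomato: Bystander: tomato, 65 mm across, origin under its centre.
There are look-alikes about, which are no part of the job. What is shaped like the control_knob but yellow is not meant.

How it is judged (in metres and radians):
On the way, in this order (a step that is already met when the one before it is completed fails the run):
1. the knob is fully home on the shaft, level and down on the boss (z of control_knob in the frame of shaft_base below 0.004 m and horizontal distance between control_knob and shaft_base below 0.004 m and angle between control_knob's own z axis and vertical below 0.08 rad), for 0.2 s.
2. the shaft is turned clockwise to the off stop (value of joint control_shaft above 1.88 rad), for 0.2 s.
At the end, for the whole second after the job is handed in: The knob sits fully home on the shaft (underside within 4 mm of the boss, centred within 4 mm, level within 0.08 rad) and at rest, and the shaft stands within 0.12 rad of the off stop (above 1.88 of 2.0 rad) (all of step 1 and value of joint control_shaft above 1.88 rad and linear speed of control_knob below 0.02 m/s); the robot touches nothing.
It fails at once if the mug, mill, timer or tomato is shifted by more than 40 mm (distance of any of mug, salt_mill, timer, tomato from where it was at the start of the episode above 0.04 m).
It also fails if it takes over 51 s, if anything falls off the work surface, if the arm or the gripper's body presses on something with over 40 N, if the wrist force passes 120 N, or if a joint passes its speed limit or range.

## Working session

There is one attempt and no reset: what is moved stays moved. The work goes in short steps, Python scripts to look and compute and a shell command to move; the robot and the scene stay as the last step left them, time stands still between calls to the robot, and variables do not carry over. Pictures are saved under pics/ and viewed, at most 10 in all, crops included, and the job is handed in when it is done.

```bash
mkdir -p pics; cat > h.py <<'E'
from cell import *
import numpy as np, cv2
def cam(n):
    i=camera_info(n); return i
def pts(n,d,i):
    f=192/np.tan(np.radians(i["fovy"])/2); R=np.array(i["orientation"]); o=np.array(i["origin"])
    v,u=np.mgrid[0:384,0:512]
    c=np.dstack([(u-i["cx"])/f*d,-(v-i["cy"])/f*d,-d])
    return c@R.T+o
def ray(n_i,u,v,z):
    i=n_i; f=192/np.tan(np.radians(i["fovy"])/2); R=np.array(i["orientation"]); o=np.array(i["origin"])
    r=R@np.array([(u-i["cx"])/f,-(v-i["cy"])/f,-1]); return o+r*(z-o[2])/r[2]
E
python3 - <<'E'
from h import *
for n in ["top","side"]:
    i=cam(n); print(n,i)
    p,d=capture(n); cv2.imwrite(f"pics/{n}0.png",cv2.cvtColor(p,cv2.COLOR_RGB2BGR)); np.savez(f"{n}0.npz",p=p,d=d)
s=sense(); print(s)
E
```

```text
top {'fovy': 49.25088850672591, 'cx': 258.5486012226555, 'cy': 188.55814060136908, 'origin': array([-0.23402948, -0.1167098 ,  1.51793158]), 'orientation': array([[ 0.18964698,  0.86598497, -0.46271379],
       [-0.98177391,  0.17321015, -0.07821914],
       [ 0.01241013,  0.46911435,  0.88305023]])}
side {'fovy': 48.632730180042145, 'cx': 251.86496363693496, 'cy': 192.08467776349792, 'origin': array([-0.08866772,  0.84592178,  0.82356504]), 'orientation': array([[-0.81200819,  0.32655436, -0.48374059],
       [-0.58323694, -0.48503349,  0.65159587],
       [-0.02184891,  0.81123657,  0.58430973]])}
{'time_s': 0.1, 'joint_positions': array([64.30838981, 19.06887404, -3.70621381, 83.70039986,  1.2364678 ,
       77.34255551, -5.07022412]), 'joint_velocities': array([ 0.05830394, -0.04741921,  0.0453156 ,  0.01852878, -0.00191847,
        0.00183871,  0.00153449]), 'joint_efforts': array([ 9.52447335e-04, -6.24545860e+01,  2.42391892e-02, -3.90711951e+01,
       -6.13250420e-02,  3.67467140e-02,  6.33030345e-05]), 'tcp_pos': array([ 0.25801849, -0.56889575,  0.22983438]), 'tool_rot': array([[ 9.10703529e-01,  4.13060253e-01, -5.56682382e-04],
       [ 4.13060626e-01, -9.10702832e-01,  1.12749426e-03],
       [-4.12491599e-05, -1.25675657e-03, -9.99999209e-01]]), 'ft_force': array([ 0.02181643, -0.18223317,  0.69610656]), 'torque': array([-0.02156306,  0.01110463,  0.00321114]), 'finger_force': 0.0, 'gripper_width': 0.08640614821219034}
```

View pics/top0.png

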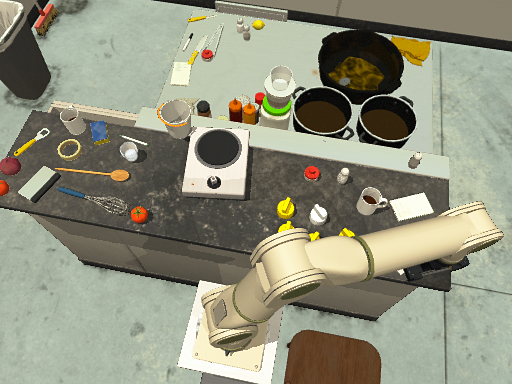

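View pics/side0.png

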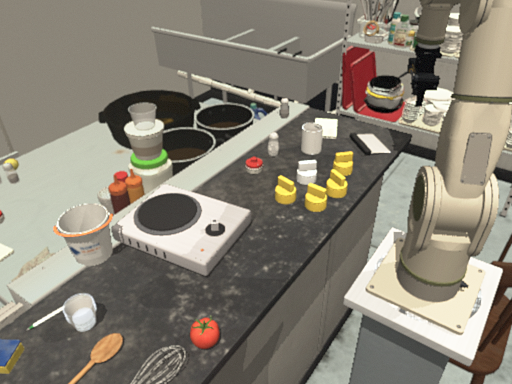

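The top view shows the hot plate at about (217,162) with its shaft at (214,182), and the white knob at (318,214) with yellow look-alikes around it. In the side view the shaft is at (214,228) and the white knob at (307,172).

```bash
python3 - <<'E'
from h import *
for n,(u,v),(us,vs) in [("top",(318,214),(214,182)),("side",(307,172),(214,228))]:
    i=cam(n); z=np.load(n+"0.npz"); p,d=z["p"],z["d"]; P=pts(n,d,i)
    hsv=cv2.cvtColor(p,cv2.COLOR_RGB2HSV)
    m=((hsv[...,1]<60)&(hsv[...,2]>140)).astype(np.uint8)
    v0,u0=np.mgrid[0:384,0:512]
    w=(m>0)&(abs(u0-u)<16)&(abs(v0-v)<20)&(d>0)
    Q=P[w]; b=Q[(Q[:,2]>.058)&(Q[:,2]<.085)]
    print(n,"knob n",len(Q),"z",np.percentile(Q[:,2],[1,50,99]),"bar",len(b))
    if len(b)>4:
        r=cv2.minAreaRect((b[:,:2]*1000).astype(np.float32)); print(r); c=b[:,:2].mean(0); e=np.linalg.svd(b[:,:2]-c)[2][0]; print(b.mean(0),np.degrees(np.arctan2(e[1],e[0])))
    sk=Q[(Q[:,2]>.03)&(Q[:,2]<.045)]; print("skirt",sk.min(0),sk.max(0))
    w=(abs(u0-us)<14)&(abs(v0-vs)<14)&(d>0); Q=P[w]; t=Q[Q[:,2]>.075]
    print("shaft",len(t),t.mean(0) if len(t) else 0, t.max(0) if len(t) else 0, t.min(0) if len(t) else 0)
    w=(m>0)&(d>0)&(P[...,2]>.05)&(P[...,2]<.062)&(P[...,0]>.3)&(abs(u0-217)<80)&(abs(v0-190)<70)
    print("plate",cv2.minAreaRect((P[w][:,:2]*1000).astype(np.float32)),w.sum())
    x,y=(188,120) if n=="top" else (290,147); 
    cr=p[y:y+120,x:x+160] if n=="top" else p[135:255,190:350]
    cv2.imwrite(f"pics/{n}1.png",cv2.resize(cr[...,::-1],None,fx=5,fy=5,interpolation=cv2.INTER_CUBIC))
E
```

```text
top knob n 259 z [0.00327439 0.04007452 0.07666604] bar 74
((478.45794677734375, -235.3523712158203), (59.8698844909668, 17.955543518066406), 42.68244171142578)
[ 0.47736616 -0.23465313  0.06911047] -135.9935314462689
skirt [ 0.4455558  -0.26551016  0.030395  ] [ 0.50929307 -0.2024166   0.04475422]
shaft 31 [0.52371626 0.1928758  0.08592056] [0.5344641  0.20555058 0.09197805] [0.51054298 0.18059842 0.07618793]
plate ((629.710205078125, 245.03955078125), (321.513427734375, 325.5194091796875), 9.220160484313965) 2117
side knob n 456 z [-0.00121445  0.03753084  0.07436222] bar 97
((481.35931396484375, -233.79251098632812), (57.39802551269531, 21.45176887512207), 40.6754035949707)
[ 0.4797121  -0.23136451  0.06817403] -138.25721815801106
skirt [ 0.44875783 -0.25628306  0.03006492] [ 0.51562308 -0.2023242   0.04498897]
shaft 62 [0.52483052 0.19609918 0.08621543] [0.53919606 0.20488306 0.09275908] [0.51341596 0.18205778 0.07593225]
plate ((665.3165283203125, 11.45281982421875), (321.1836242675781, 650.6259155273438), 7.6907548904418945) 3327
```

View pics/top1.png

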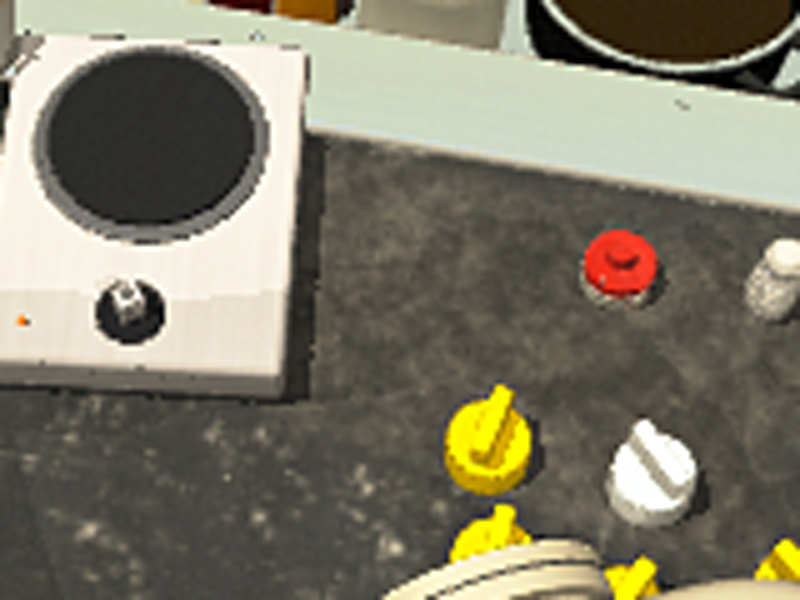

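The crop shows the shaft at about (130,302), the white knob at (652,475) with its bar running upper-left to lower-right, and the red timer and the mill well clear. Knob is at about (0.478,-0.234) with the bar at about +43°, and the shaft is at about (0.524,0.194). The heights, 0.072 and 0.088 m, agree with the given sizes. I'm moving above the knob.

```bash

python3 -m inch '[[0.07,0.1,0,0,0,0.012,1],[0.14,0.2,0,0,0,0.024,1],[0.21,0.3,0,0,0,0.036,1],[0.28,0.4,0,0,0,0.048,1],[0.35,0.5,0,0,0,0.06,1],[0.42,0.6,0,0,0,0.072,1],[0.48,0.7,0,0,0,0.084,1],[0.55,0.8,0,0,0,0.1,1],[0.6,0.9,0,0,0,0.1,1],[0.66,1,0,0,0,0.1,1]]' 30
python3 -m inch '[[0.07,0.1,0,0,0,0.012,1],[0.14,0.2,0,0,0,0.024,1],[0.21,0.3,0,0,0,0.036,1],[0.28,0.4,0,0,0,0.048,1],[0.35,0.5,0,0,0,0.06,1],[0.42,0.6,0,0,0,0.072,1],[0.48,0.7,0,0,0,0.084,1],[0.55,0.8,0,0,0,0.105,1],[0.6,0.9,0,0,0,0.105,1],[0.66,1,0,0,0,0.105,1]]'
python3 -m inch '[[0.07,0.1,0,0,0,0,1],[0.14,0.2,0,0,0,0,1],[0.21,0.3,0,0,0,0,1],[0.28,0.4,0,0,0,0,1],[0.35,0.5,0,0,0,0,1],[0.42,0.6,0,0,0,0,1],[0.48,0.7,0,0,0,0,1],[0.55,0.8,0,0,0,0,1],[0.55,0.8,0,0,0,0,1],[0.55,0.8,0,0,0,0,1]]'
python3 - <<'E'
from h import *
i=cam("wrist"); p,d=capture("wrist"); cv2.imwrite("pics/w0.png",p[...,::-1]); np.savez("w0.npz",p=p,d=d); print(i)
s=sense(); print(s["joint_positions"],s["tcp_pos"],s["tool_rot"],s["time_s"])
import pickle; pickle.dump(i,open("w0.pkl","wb"))
it=cam("top"); z=np.load("side0.npz"); P=pts("side",z["d"],cam("side")); h=cv2.cvtColor(z["p"],cv2.COLOR_RGB2HSV)
m=((h[...,0]>22)&(h[...,0]<34)&(h[...,1]>150)&(P[...,2]>.05)&(P[...,2]<.08)).astype(np.uint8)
n,l,st,c=cv2.connectedComponentsWithStats(m)
for k in range(1,n):
    if st[k,4]>15: print(P[l==k].mean(0),st[k,4])
E
```

```text
time_s: 0.93
tcp_pos: [0.3246, -0.4682, 0.2306]
tool_rot: [[0.835, 0.55, -0.0], [0.55, -0.835, -0.0], [-0.0, 0.0, -1.0]]
ft_force: [-0.9, -0.6, -0.1]
gripper_width: 0.0876
finger_force: 0.0
time_s: 1.77
tcp_pos: [0.3906, -0.3683, 0.2306]
tool_rot: [[0.733, 0.68, 0.0], [0.68, -0.733, -0.0], [-0.0, 0.0, -1.0]]
ft_force: [-0.1, -1.1, -0.6]
gripper_width: 0.0871
finger_force: 0.0
time_s: 2.6
tcp_pos: [0.4455, -0.2887, 0.2306]
tool_rot: [[0.732, 0.681, -0.0], [0.681, -0.732, -0.0], [-0.0, 0.0, -1.0]]
ft_force: [-0.5, -0.4, -0.2]
gripper_width: 0.0871
finger_force: 0.0
{'fovy': 62.54324186992272, 'cx': 252.99583293239075, 'cy': 191.9449361432387, 'origin': array([ 0.50526874, -0.23269882,  0.38439369]), 'orientation': array([[ 6.80784235e-01,  6.98592332e-01,  2.20230740e-01],
       [-7.32483865e-01,  6.49094759e-01,  2.05288534e-01],
       [ 4.62376743e-04, -3.01072662e-01,  9.53601090e-01]])}
[ 45.28740869   8.28321102 -18.84996274  97.145772     2.78151826
  75.02902306 -21.25351694] [ 0.4450467 -0.2894788  0.2305361] [[ 7.33192670e-01  6.80020935e-01 -1.89977192e-04]
 [ 6.80020882e-01 -7.33192691e-01 -2.78669698e-04]
 [-3.28791118e-04  7.51301224e-05 -9.99999943e-01]] 2.65
[ 0.4020122  -0.35322752  0.07152102] 32
[ 0.40789823 -0.3390767   0.05641858] 16
[ 0.35776639 -0.21788649  0.07086357] 21
[ 0.48819693 -0.09908497  0.06701787] 33
[ 0.38324875 -0.11908179  0.07114612] 21
[ 0.3711893  -0.11696247  0.05815859] 26
```

View pics/w0.png

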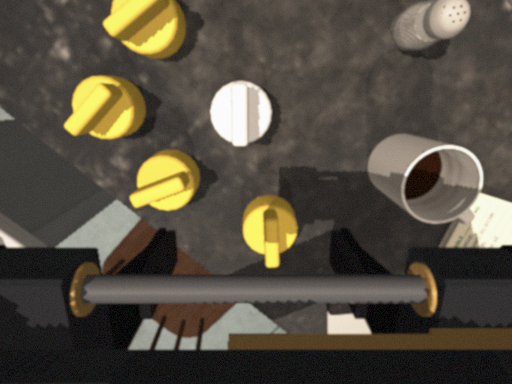

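The wrist view shows the white knob at (240,112) with its bar nearly in line with the image column, yellow knobs left and below, and the mug at (425,180).

```bash
python3 - <<'E'
from h import *
import pickle
i=pickle.load(open("w0.pkl","rb")); z=np.load("w0.npz"); p,d=z["p"],z["d"]; P=pts("wrist",d,i)
h=cv2.cvtColor(p,cv2.COLOR_RGB2HSV); v0,u0=np.mgrid[0:384,0:512]
r=(abs(u0-240)<38)&(abs(v0-112)<42)&(d>0)
for lo,hi in [(.066,.08),(.034,.042)]:
    Q=P[r&(P[...,2]>lo)&(P[...,2]<hi)]; print(lo,len(Q),Q.mean(0),cv2.minAreaRect((Q[:,:2]*1000).astype(np.float32)), cv2.minEnclosingCircle((Q[:,:2]*1000).astype(np.float32)))
m=(r&(h[...,1]<60)&(h[...,2]>110)&(P[...,2]>.06)).astype(np.uint8)
c,_=cv2.findContours(m,cv2.RETR_EXTERNAL,cv2.CHAIN_APPROX_NONE); c=max(c,key=cv2.contourArea)
W=np.array([ray(i,u,v,.072)[:2]*1000 for u,v in c[:,0]]).astype(np.float32); print(cv2.minAreaRect(W))
r=(u0>370)&(u0<490)&(v0>130)&(v0<225)&(P[...,2]>.085)&(P[...,2]<.11)&(d>0); print("mug",cv2.minEnclosingCircle((P[r][:,:2]*1000).astype(np.float32)),np.percentile(P[r][:,2],98))
E
```

```text
0.066 1021 [ 0.48116103 -0.23674987  0.07098193] ((480.5024719238281, -237.11898803710938), (58.811622619628906, 15.888921737670898), 42.61278533935547) ((480.7000427246094, -237.0956268310547), 29.66948890686035)
0.034 1951 [ 0.48207922 -0.23660304  0.03737331] ((480.76171875, -236.74388122558594), (63.61447525024414, 64.48340606689453), 42.92080307006836) ((480.4653625488281, -236.87908935546875), 32.669891357421875)
((480.812744140625, -237.05186462402344), (58.09206008911133, 15.671968460083008), 42.57780075073242)
mug ((563.202880859375, -430.4316101074219), 49.12823486328125) 0.0981163334561119
```

```bash

python3 -m inch '[[0.06,0.09,-0.1,0,0,0,0.3],[0.12,0.18,-0.2,0,0,0,0.3],[0.18,0.27,-0.3,0,0,0,0.3],[0.24,0.36,-0.4,0,0,0,0.3],[0.3,0.45,-0.5,0,0,0,0.3],[0.355,0.52,-0.6,0,0,0,0.3],[0.355,0.52,-0.7,0,0,0,0.3],[0.355,0.52,-0.8,0,0,0,0.3],[0.355,0.52,-0.9,0,0,0,0.3],[0.355,0.52,-0.9,0,0,0,0.3]]'
python3 -m inch '[[0,0,-0.15,0,0,0,0.3],[0,0,-0.3,0,0,0,0.3],[0,0,-0.45,0,0,0,0.3],[0,0,-0.6,0,0,0,0.3],[0,0,-0.7,0,0,0,0.3],[0,0,-0.8,0,0,0,0.3],[0,0,-0.86,0,0,0,0.3],[0,0,-0.9,0,0,0,0.3],[0,0,-0.92,0,0,0,0.3],[0,0,-0.92,0,0,0,0.3]]'
python3 -m inch '[[0,0,0,0,0,0,0],[0,0,0,0,0,0,-0.5],[0,0,0,0,0,0,-1],[0,0,0,0,0,0,-1],[0,0,0,0,0,0,-1],[0,0,0,0,0,0,-1],[0,0,0,0,0,0,-1],[0,0,0,0,0,0,-1],[0,0,0,0,0,0,-1],[0,0,0,0,0,0,-1]]' 40
```

```text
time_s: 3.48
tcp_pos: [0.4792, -0.2375, 0.1381]
tool_rot: [[0.734, 0.679, -0.003], [0.679, -0.734, 0.001], [-0.001, -0.003, -1.0]]
ft_force: [-0.5, 0.1, 0.3]
gripper_width: 0.0565
finger_force: 0.0
time_s: 4.32
tcp_pos: [0.4808, -0.2372, 0.0486]
tool_rot: [[0.733, 0.68, 0.0], [0.68, -0.733, -0.0], [0.0, 0.0, -1.0]]
ft_force: [0.1, 0.0, 0.3]
gripper_width: 0.0566
finger_force: 0.0
time_s: 5.15
tcp_pos: [0.4807, -0.2373, 0.0486]
tool_rot: [[0.733, 0.68, 0.0], [0.68, -0.733, -0.0], [0.0, 0.0, -1.0]]
ft_force: [0.2, 0.3, 0.1]
gripper_width: 0.0156
finger_force: 40.0
```

```bash

python3 -m inch '[[0,0,0.1,0,0,0,-1],[0,0,0.2,0,0,0,-1],[0,0,0.3,0,0,0,-1],[0,0,0.4,0,0,0,-1],[0,0,0.5,0,0,0,-1],[0,0,0.6,0,0,0,-1],[0,0.04,0.7,0,0,0,-1],[0,0.08,0.8,0,0,0,-1],[0,0.14,0.9,0,0,0,-1],[0,0.2,1,0,0,0,-1]]'
python3 -m inch '[[0,0.1,0.1,0,0,0,-1],[0,0.2,0.2,0,0,0,-1],[0,0.3,0.3,0,0,0,-1],[0,0.4,0.4,0,0,0,-1],[0,0.5,0.5,0,0,0,-1],[0,0.6,0.6,0,0,0,-1],[0,0.7,0.6,0,0,0,-1],[0,0.8,0.6,0,0,0,-1],[0,0.9,0.6,0,0,0,-1],[0,1,0.6,0,0,0,-1]]'
python3 -m inch '[[-0.03,0.1,0,0,0,0,-1],[-0.06,0.2,0,0,0,0,-1],[-0.1,0.3,0,0,0,0,-1],[-0.1,0.4,0,0,0,0,-1],[-0.1,0.5,0,0,0,0,-1],[-0.1,0.6,0,0,0,0,-1],[-0.1,0.7,0,0,0,0,-1],[-0.1,0.8,0,0,0,0,-1],[-0.1,0.9,0,0,0,0,-1],[-0.1,1,0,0,0,0,-1]]'
python3 -m inch '[[-0.03,0.1,0,0,0,0,-1],[-0.06,0.2,0,0,0,0,-1],[-0.1,0.3,0,0,0,0,-1],[-0.15,0.4,0,0,0,0,-1],[-0.2,0.5,0,0,0,0,-1],[-0.2,0.6,0,0,0,0,-1],[-0.2,0.7,0,0,0,0,-1],[-0.2,0.8,0,0,0,0,-1],[-0.2,0.9,0,0,0,0,-1],[-0.2,0.9,0,0,0,0,-1]]'
python3 - <<'E'
from h import *
import pickle
i=cam("wrist"); p,d=capture("wrist"); cv2.imwrite("pics/w1.png",p[...,::-1]); np.savez("w1.npz",p=p,d=d)
s=sense(); print(s["joint_positions"],s["tcp_pos"])
pickle.dump(i,open("w1.pkl","wb"))
E
```

```text
time_s: 5.98
tcp_pos: [0.4807, -0.2164, 0.1496]
tool_rot: [[0.733, 0.68, 0.0], [0.68, -0.733, 0.0], [0.0, -0.0, -1.0]]
ft_force: [-0.6, -0.0, -0.9]
gripper_width: 0.0153
finger_force: 40.0
time_s: 6.82
tcp_pos: [0.4803, -0.1162, 0.2079]
tool_rot: [[0.733, 0.68, -0.001], [0.68, -0.733, 0.0], [-0.001, -0.001, -1.0]]
ft_force: [-0.2, -1.1, -0.7]
gripper_width: 0.0156
finger_force: 40.0
time_s: 7.65
tcp_pos: [0.4707, -0.0162, 0.2086]
tool_rot: [[0.733, 0.68, 0.0], [0.68, -0.733, 0.0], [0.0, 0.0, -1.0]]
ft_force: [0.1, -0.7, -1.8]
gripper_width: 0.0158
finger_force: 40.0
time_s: 8.48
tcp_pos: [0.4507, 0.0752, 0.2087]
tool_rot: [[0.731, 0.682, 0.0], [0.682, -0.731, 0.001], [0.001, -0.0, -1.0]]
ft_force: [-1.1, 1.3, -0.9]
gripper_width: 0.0156
finger_force: 40.0
[ 23.14676515   0.48247414 -37.80198721 107.96199509   0.29243727
  71.65042553 -61.79083686] [0.45073668 0.07395015 0.20857068]
```

View pics/w1.png

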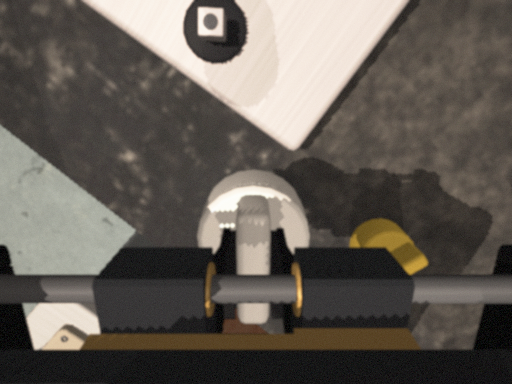

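The wrist view shows the square shaft tip at (211,22) on the black boss at (215,27). The knob sits squarely in the jaws, with its skirt around (253,215).

```bash
python3 - <<'E'
from h import *
import pickle
i=pickle.load(open("w1.pkl","rb")); z=np.load("w1.npz"); p,d=z["p"],z["d"]; P=pts("wrist",d,i)
v0,u0=np.mgrid[0:384,0:512]
r=(abs(u0-211)<25)&(v0<55)&(d>0)&(P[...,2]>.082)
Q=P[r]; print(len(Q),np.percentile(Q[:,2],[5,50,95]),cv2.minAreaRect((Q[:,:2]*1000).astype(np.float32)))
g=cv2.cvtColor(p,cv2.COLOR_RGB2GRAY); m=((g>150)&(abs(u0-211)<20)&(abs(v0-22)<22)).astype(np.uint8)
c,_=cv2.findContours(m,cv2.RETR_EXTERNAL,cv2.CHAIN_APPROX_NONE)
for k in c:
    W=np.array([ray(i,u,v,.088)[:2]*1000 for u,v in k[:,0]]).astype(np.float32)
    if len(W)>20: print(cv2.minAreaRect(W),cv2.boundingRect(k))
# boss at z .06
m=((g<60)&(abs(u0-215)<36)&(v0<66)).astype(np.uint8)
c,_=cv2.findContours(m,cv2.RETR_EXTERNAL,cv2.CHAIN_APPROX_NONE); k=max(c,key=cv2.contourArea)
W=np.array([ray(i,u,v,.060)[:2]*1000 for u,v in k[:,0] if v>1]).astype(np.float32); print("boss",cv2.fitEllipse(W))
# plate front edge direction: deck-dark boundary
m=((g>140)&(v0<152)&(P[...,2]>.05)&(P[...,2]<.06)); Q=P[m][:,:2]*1000; print("deck",cv2.minAreaRect(Q.astype(np.float32)))
cv2.imwrite("pics/w1c.png",cv2.resize(p[0:80,160:270][...,::-1],None,fx=6,fy=6,interpolation=cv2.INTER_CUBIC))
# held knob skirt
r=(v0>150)&(v0<245)&(u0>190)&(u0<320)&(d>0)&(P[...,2]>.18)&(P[...,2]<.205); Q=P[r]
print("held",len(Q),np.percentile(Q[:,2],[5,50,95]),cv2.minEnclosingCircle((Q[:,:2]*1000).astype(np.float32)),i["origin"])
E
```

```text
759 [0.08562913 0.08739502 0.08859162] ((526.0452270507812, 192.17491149902344), (20.188785552978516, 20.25364875793457), 40.411903381347656)
((526.0201416015625, 191.70480346679688), (19.74346923828125, 18.873779296875), 41.29258728027344) (198, 7, 25, 29)
boss ((525.5380859375, 189.7767791748047), (44.593238830566406, 51.85697555541992), 23.004793167114258)
deck ((513.6740112304688, 144.16102600097656), (129.75869750976562, 280.604248046875), 42.88386535644531)
held 4156 [0.18397775 0.19743833 0.19895659] ((452.05615234375, 77.10484313964844), 32.736968994140625) [0.51031685 0.13117552 0.36255372]
```

View pics/w1c.png

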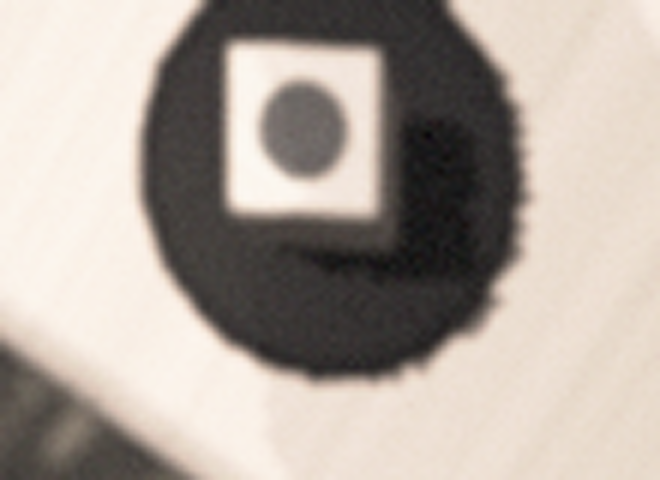

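The crop shows the tip square at about 41° (mod 90) in the world. The held bar is at 43°, already inside the play, so no pre-turn is needed. The shaft is at (0.526,0.192), and the top camera gives the same knob-to-shaft displacement. I'm moving above it.

```bash

python3 -m inch '[[0.08,0.1,0,0,0,0,-1],[0.16,0.2,0,0,0,0,-1],[0.24,0.3,0,0,0,0,-1],[0.32,0.4,0,0,0,0,-1],[0.4,0.5,0,0,0,0,-1],[0.48,0.6,0,0,0,0,-1],[0.56,0.7,0,0,0,0,-1],[0.64,0.8,0,0,0,-0.01,-1],[0.7,0.9,0,0,0,-0.02,-1],[0.75,1,0,0,0,-0.02,-1]]'
python3 -m inch '[[0,0.06,-0.08,0,0,0,-1],[0,0.12,-0.16,0,0,0,-1],[0,0.18,-0.24,0,0,0,-1],[0,0.18,-0.32,0,0,0,-1],[0,0.18,-0.4,0,0,0,-1],[0,0.18,-0.48,0,0,0,-1],[0,0.18,-0.54,0,0,0,-1],[0,0.18,-0.6,0,0,0,-1],[0,0.18,-0.6,0,0,0,-1],[0,0.18,-0.6,0,0,0,-1]]'
python3 - <<'E'
from h import *
s=sense(); print(s["joint_positions"],s["tcp_pos"])
p,d=capture("side"); cv2.imwrite("pics/s2.png",cv2.resize(p[150:270,140:300][...,::-1],None,fx=5,fy=5,interpolation=cv2.INTER_CUBIC))
P=pts("side",d,cam("side")); v0,u0=np.mgrid[0:384,0:512]; h=cv2.cvtColor(p,cv2.COLOR_RGB2HSV)
x=(np.hypot(P[...,0]-.526,P[...,1]-.192)<.05)&(d>0)
for lo,hi in [(.085,.125),(.122,.135)]:
    Q=P[x&(P[...,2]>lo)&(P[...,2]<hi)]; print(lo,len(Q),Q.mean(0),cv2.minEnclosingCircle((Q[:,:2]*1000).astype(np.float32)) if len(Q) else 0)
E
```

```text
time_s: 9.37
tcp_pos: [0.5264, 0.1724, 0.2082]
tool_rot: [[0.756, 0.655, -0.0], [0.655, -0.756, -0.0], [-0.001, -0.0, -1.0]]
ft_force: [0.4, -0.4, -1.3]
gripper_width: 0.0161
finger_force: 40.0
time_s: 10.2
tcp_pos: [0.5256, 0.1906, 0.1484]
tool_rot: [[0.754, 0.656, -0.0], [0.656, -0.754, -0.0], [-0.0, -0.0, -1.0]]
ft_force: [-1.0, 0.4, -0.6]
gripper_width: 0.0157
finger_force: 40.0
[  9.70793296  19.01272583 -40.71032376  98.09824624  13.26499853
  67.83003561 -83.47525959] [0.52563236 0.19057382 0.14838968]
0.085 185 [0.50893783 0.2108279  0.11336266] ((524.3589477539062, 195.0311737060547), 33.68962860107422)
0.122 105 [0.50914132 0.20955286 0.12846642] ((522.1483154296875, 197.73623657226562), 32.052146911621094)
```

View pics/s2.png

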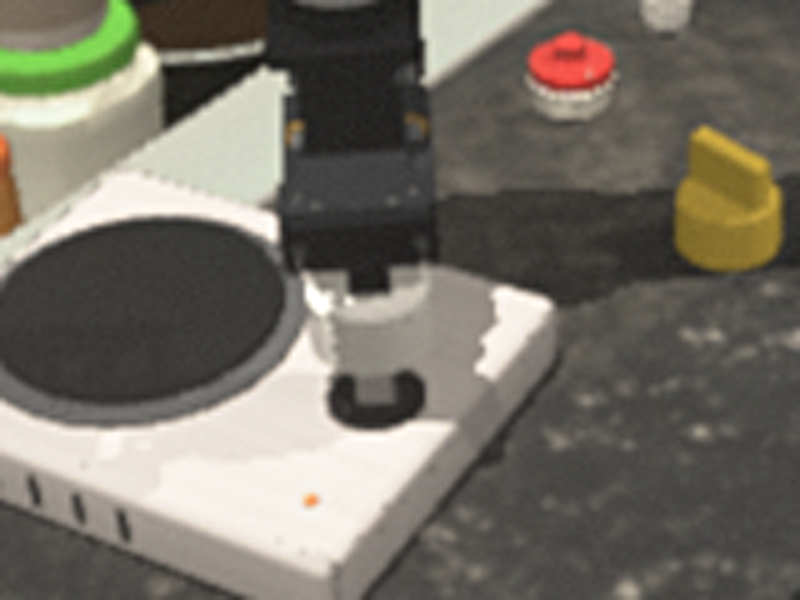

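The side crop shows the knob above the boss (377,400) with the shaft directly beneath it, at (380,390), and centred. I'm lowering gently and watching the force.

```bash

python3 -m inch '[[0,0.01,-0.03,0,0,0,-1],[0.005,0.012,-0.06,0,0,0,-1],[0.005,0.012,-0.08,0,0,0,-1],[0.005,0.012,-0.1,0,0,0,-1],[0.005,0.012,-0.11,0,0,0,-1],[0.005,0.012,-0.12,0,0,0,-1],[0.005,0.012,-0.13,0,0,0,-1],[0.005,0.012,-0.14,0,0,0,-1],[0.005,0.012,-0.16,0,0,0,-1],[0.005,0.012,-0.16,0,0,0,-1]]'
```

```text
time_s: 11.08
tcp_pos: [0.526, 0.1919, 0.1322]
tool_rot: [[0.754, 0.657, -0.0], [0.657, -0.754, -0.0], [-0.0, -0.0, -1.0]]
ft_force: [-0.7, -0.6, -1.6]
gripper_width: 0.0157
finger_force: 40.0
```

The knob is 4 mm below the tip with no force on it, so the shaft is in the socket. I'm going down to the boss.

```bash

python3 -m inch '[[0,0,-0.04,0,0,0,-1],[0,0,-0.08,0,0,0,-1],[0,0,-0.12,0,0,0,-1],[0,0,-0.16,0,0,0,-1],[0,0,-0.19,0,0,0,-1],[0,0,-0.21,0,0,0,-1],[0,0,-0.225,0,0,0,-1],[0,0,-0.235,0,0,0,-1],[0,0,-0.24,0,0,0,-1],[0,0,-0.24,0,0,0,-1]]'
```

```text
time_s: 11.92
tcp_pos: [0.5262, 0.192, 0.1086]
tool_rot: [[0.754, 0.657, 0.0], [0.657, -0.754, -0.0], [0.0, 0.0, -1.0]]
ft_force: [-0.5, 0.1, -1.1]
gripper_width: 0.0158
finger_force: 40.0
```

```bash

python3 -m inch '[[0,0,-0.01,0,0,0,-1],[0,0,-0.02,0,0,0,-1],[0,0,-0.02,0,0,0,-1],[0,0,-0.02,0,0,0,-1],[0,0,-0.02,0,0,0,-1],[0,0,-0.02,0,0,0,-1],[0,0,-0.02,0,0,0,-1],[0,0,-0.02,0,0,0,-1],[0,0,-0.02,0,0,0,-1],[0,0,-0.02,0,0,0,-1]]'
```

```text
time_s: 12.75
tcp_pos: [0.5265, 0.1921, 0.1085]
tool_rot: [[0.754, 0.657, 0.001], [0.657, -0.754, -0.001], [0.0, 0.001, -1.0]]
ft_force: [-6.9, -4.1, 17.5]
gripper_width: 0.0159
finger_force: 40.0
```

Fully home: the boss takes 17 N at the expected height. I'm turning clockwise.

```bash

python3 -m inch '[[0,0,0.01,0,0,-0.03,-1],[0,0,0.01,0,0,-0.08,-1],[0,0,0.01,0,0,-0.13,-1],[0,0,0.01,0,0,-0.18,-1],[0,0,0.01,0,0,-0.23,-1],[0,0,0.01,0,0,-0.28,-1],[0,0,0.01,0,0,-0.33,-1],[0,0,0.01,0,0,-0.38,-1],[0,0,0.01,0,0,-0.43,-1],[0,0,0.01,0,0,-0.45,-1]]'
python3 -c "
from h import *
s=sense(); print(s['joint_positions'],s['torque'],s['ft_force'])"
```

```text
time_s: 13.58
tcp_pos: [0.5263, 0.1925, 0.1085]
tool_rot: [[1.0, 0.006, 0.001], [0.006, -1.0, 0.0], [0.001, -0.0, -1.0]]
ft_force: [-3.5, -0.1, 5.5]
gripper_width: 0.0157
finger_force: 40.0
[   3.31348715   20.10847891  -33.26199942  100.53493063   12.24506108
   62.93202103 -123.62812369] [-0.0928373   0.72168132  0.21322884] [-3.5200669 -0.0869887  5.4879234]
```

```bash

python3 -m inch '[[0,0,0,0,0,-0.03,-1],[0,0,0,0,0,-0.06,-1],[0,0,0,0,0,-0.09,-1],[0,0,0,0,0,-0.12,-1],[0,0,0,0,0,-0.15,-1],[0,0,0,0,0,-0.17,-1],[0,0,0,0,0,-0.18,-1],[0,0,0,0,0,-0.19,-1],[0,0,0,0,0,-0.2,-1],[0,0,0,0,0,-0.2,-1]]'
python3 -c "
from h import *
s=sense(); print(s['joint_positions'],s['torque'],s['ft_force'])"
```

```text
time_s: 14.42
tcp_pos: [0.5263, 0.1928, 0.1085]
tool_rot: [[0.954, -0.3, 0.001], [-0.3, -0.954, 0.001], [0.001, -0.001, -1.0]]
ft_force: [-2.0, 0.8, 5.2]
gripper_width: 0.0155
finger_force: 40.0
[   1.03110352   19.58976321  -30.48750933  100.64933139   11.03282741
   62.6738884  -140.55212978] [0.18198107 0.59795334 0.13205429] [-1.97855407  0.75204972  5.15549415]
```

```bash

python3 -m inch '[[0,0,0,0,0,-0.01,-1],[0,0,0,0,0,-0.02,-1],[0,0,0,0,0,-0.03,-1],[0,0,0,0,0,-0.04,-1],[0,0,0,0,0,-0.05,-1],[0,0,0,0,0,-0.06,-1],[0,0,0,0,0,-0.07,-1],[0,0,0,0,0,-0.075,-1],[0,0,0,0,0,-0.075,-1],[0,0,0,0,0,-0.075,-1]]'
python3 -c "
from h import *
s=sense(); print(s['joint_positions'],s['torque'],s['ft_force'])"
```

```text
time_s: 15.25
tcp_pos: [0.5264, 0.1929, 0.1085]
tool_rot: [[0.912, -0.409, 0.001], [-0.409, -0.912, 0.001], [0.001, -0.001, -1.0]]
ft_force: [-2.5, 1.0, 5.5]
gripper_width: 0.0157
finger_force: 40.0
[  -1.10302701   19.15216376  -27.90814159  100.75719425    9.96170825
   62.46145589 -146.46695228] [0.31835471 0.53626164 0.12471768] [-2.45851604  0.95883565  5.48710757]
```

Not yet at the stop: torque is still at the running friction, and joint 7 is near its limit. I'll release, lift, turn the tool half a turn the other way and regrip.

```bash

python3 -m inch '[[0,0,0.01,0,0,0,-1],[0,0,0.01,0,0,0,-0.5],[0,0,0.01,0,0,0,0],[0,0,0.01,0,0,0,0.4],[0,0,0.01,0,0,0,0.4],[0,0,0.05,0,0,0,0.4],[0,0,0.15,0,0,0,0.4],[0,0,0.25,0,0,0,0.4],[0,0,0.4,0,0,0,0.4],[0,0,0.55,0,0,0,0.4]]'
python3 -m inch '[[0,0,0.07,0,0,0.07,0.4],[0,0,0.1,0,0,0.14,0.4],[0,0,0.1,0,0,0.21,0.4],[0,0,0.1,0,0,0.28,0.4],[0,0,0.1,0,0,0.35,0.4],[0,0,0.1,0,0,0.42,0.4],[0,0,0.1,0,0,0.49,0.4],[0,0,0.1,0,0,0.56,0.4],[0,0,0.1,0,0,0.63,0.4],[0,0,0.1,0,0,0.7,0.4]]'
python3 -m inch '[[0,0,0,0,0,0.07,0.4],[0,0,0,0,0,0.14,0.4],[0,0,0,0,0,0.21,0.4],[0,0,0,0,0,0.28,0.4],[0,0,0,0,0,0.35,0.4],[0,0,0,0,0,0.42,0.4],[0,0,0,0,0,0.49,0.4],[0,0,0,0,0,0.56,0.4],[0,0,0,0,0,0.63,0.4],[0,0,0,0,0,0.7,0.4]]'
python3 -m inch '[[0,0,0,0,0,0.07,0.4],[0,0,0,0,0,0.14,0.4],[0,0,0,0,0,0.21,0.4],[0,0,0,0,0,0.28,0.4],[0,0,0,0,0,0.35,0.4],[0,0,0,0,0,0.42,0.4],[0,0,0,0,0,0.49,0.4],[0,0,0,0,0,0.56,0.4],[0,0,0,0,0,0.6,0.4],[0,0,0,0,0,0.6,0.4]]'
python3 - <<'E'
from h import *
s=sense(); print(s['joint_positions'],s["tcp_pos"])
p,d=capture("side"); P=pts("side",d,cam("side"))
cv2.imwrite("pics/s3.png",cv2.resize(p[150:270,140:300][...,::-1],None,fx=5,fy=5,interpolation=cv2.INTER_CUBIC))
x=(np.hypot(P[...,0]-.526,P[...,1]-.193)<.05)&(d>0)
for lo,hi in [(.124,.138),(.09,.105)]:
    Q=P[x&(P[...,2]>lo)&(P[...,2]<hi)]; print(lo,len(Q),Q.mean(0),cv2.minAreaRect((Q[:,:2]*1000).astype(np.float32)),cv2.minEnclosingCircle((Q[:,:2]*1000).astype(np.float32)))
E
```

```text
time_s: 16.08
tcp_pos: [0.5263, 0.1921, 0.1642]
tool_rot: [[0.912, -0.41, 0.0], [-0.41, -0.912, 0.0], [0.0, -0.0, -1.0]]
ft_force: [0.4, 0.7, 0.0]
gripper_width: 0.0593
finger_force: 0.0
time_s: 16.92
tcp_pos: [0.5265, 0.1921, 0.1739]
tool_rot: [[0.776, 0.631, 0.001], [0.631, -0.776, 0.0], [0.001, 0.001, -1.0]]
ft_force: [0.6, 0.3, -0.4]
gripper_width: 0.0611
finger_force: 0.0
time_s: 17.75
tcp_pos: [0.5265, 0.192, 0.1739]
tool_rot: [[-0.21, 0.978, 0.001], [0.978, 0.21, 0.0], [-0.0, 0.001, -1.0]]
ft_force: [0.1, 1.0, 1.0]
gripper_width: 0.0611
finger_force: 0.0
time_s: 18.58
tcp_pos: [0.5266, 0.1918, 0.1736]
tool_rot: [[-0.913, 0.408, 0.001], [0.408, 0.913, 0.0], [-0.001, 0.0, -1.0]]
ft_force: [-0.5, -0.0, 0.2]
gripper_width: 0.0603
finger_force: 0.0
[ 20.59950222  21.85222137 -55.16483649  95.8355069   18.75382932
  72.14413471  27.47560968] [0.52655518 0.19184678 0.17362138]
0.124 103 [0.52480995 0.19668519 0.13120812] ((526.4120483398438, 194.2292022705078), (16.098438262939453, 58.95930862426758), 65.38421630859375) ((527.221923828125, 195.99685668945312), 29.483823776245117)
0.09 228 [0.52114179 0.20294991 0.09766583] ((523.9970703125, 198.09979248046875), (63.1529655456543, 56.28287887573242), 34.41987609863281) ((527.3207397460938, 195.7333221435547), 34.35551834106445)
```

View pics/s3.png

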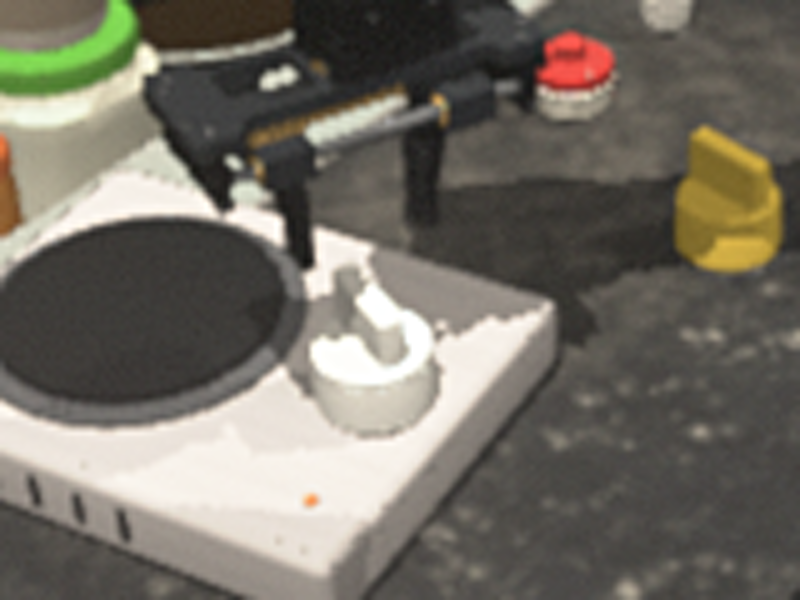

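The side crop shows the knob flush on the deck at (375,370), bar top at 0.132 m and bar at −24.6°, so it is home and in line with the turned gripper. I'm regripping.

```bash

python3 -m inch '[[0,0,-0.12,0,0,0,0.4],[0,0,-0.24,0,0,0,0.4],[0,0,-0.36,0,0,0,0.4],[0,0,-0.46,0,0,0,0.4],[0,0,-0.54,0,0,0,0.4],[0,0,-0.6,0,0,0,0.4],[0,0,-0.635,0,0,0,0.4],[0,0,-0.635,0,0,0,0.4],[0,0,-0.635,0,0,0,0],[0,0,-0.635,0,0,0,-0.5]]'
python3 -m inch '[[0,0,0,0,0,0,-1],[0,0,0,0,0,0,-1],[0,0,0,0,0,0,-1],[0,0,0,0,0,0,-1],[0,0,0,0,0,0,-1],[0,0,-0.01,0,0,0,-1],[0,0,-0.01,0,0,-0.03,-1],[0,0,-0.01,0,0,-0.06,-1],[0,0,-0.01,0,0,-0.08,-1],[0,0,-0.01,0,0,-0.08,-1]]' 40
python3 -c "
from h import *
s=sense(); print(s['joint_positions'],s['torque'],s['ft_force'])"
```

```text
time_s: 19.47
tcp_pos: [0.5264, 0.1922, 0.1095]
tool_rot: [[-0.912, 0.41, 0.001], [0.41, 0.912, 0.0], [-0.0, 0.001, -1.0]]
ft_force: [-0.7, 0.2, -0.7]
gripper_width: 0.0538
finger_force: 0.0
time_s: 20.3
tcp_pos: [0.5265, 0.1927, 0.1084]
tool_rot: [[-0.854, 0.521, 0.001], [0.521, 0.854, 0.001], [-0.001, 0.001, -1.0]]
ft_force: [1.5, 2.4, -0.1]
gripper_width: 0.0161
finger_force: 40.4
[ 17.57970837  25.29016282 -51.70003068  99.84959991  21.64231865
  65.35746825  17.95014701] [ 0.53105527 -0.46644961  0.73645138] [ 1.46182927  2.35959313 -0.05695806]
```

```bash

python3 -m inch '[[0,0,0,0,0,-0.01,-1],[0,0,0,0,0,-0.02,-1],[0,0,0,0,0,-0.03,-1],[0,0,0,0,0,-0.04,-1],[0,0,0,0,0,-0.04,-1],[0,0,0,0,0,-0.04,-1],[0,0,0,0,0,-0.04,-1],[0,0,0,0,0,-0.04,-1],[0,0,0,0,0,-0.04,-1],[0,0,0,0,0,-0.04,-1]]'
python3 -c "
from h import *
s=sense(); print(s['joint_positions'],s['torque'],s['ft_force'])"
```

```text
time_s: 21.13
tcp_pos: [0.5263, 0.1927, 0.1084]
tool_rot: [[-0.82, 0.573, 0.001], [0.573, 0.82, 0.001], [0.0, 0.001, -1.0]]
ft_force: [2.6, 4.7, 3.3]
gripper_width: 0.0161
finger_force: 41.9
[ 17.11891747  25.0466586  -51.0480251   99.86883865  21.22038124
  65.25161281  14.69943734] [ 1.18969999 -0.56210353  1.0486427 ] [2.5907191  4.70742917 3.33605604]
```

Torque has risen to 1 N m against 0.13 N m running, so the shaft is on the off stop. I'm easing off, releasing and lifting.

```bash

python3 -m inch '[[0,0,0,0,0,0.01,-1],[0,0,0.01,0,0,0.02,-1],[0,0,0.01,0,0,0.02,-0.5],[0,0,0.01,0,0,0.02,0],[0,0,0.01,0,0,0.02,0.4],[0,0,0.01,0,0,0.02,0.4],[0,0,0.01,0,0,0.02,0.4],[0,0,0.06,0,0,0.02,0.4],[0,0,0.16,0,0,0.02,0.4],[0,0,0.28,0,0,0.02,0.4]]'
python3 -m inch '[[0,0,0.14,0,0,0,0.4],[0,0,0.28,0,0,0,0.4],[0,0,0.42,0,0,0,0.4],[0,0,0.56,0,0,0,0.4],[0,0,0.7,0,0,0,0.4],[0,0,0.8,0,0,0,0.4],[0,0,0.9,0,0,0,0.4],[0,0,1,0,0,0,0.4],[0,0,1,0,0,0,0.4],[0,0,1,0,0,0,0.4]]'
python3 - <<'E'
from h import *
for n in ["side","top"]:
    p,d=capture(n); P=pts(n,d,cam(n))
    x=(np.hypot(P[...,0]-.526,P[...,1]-.193)<.05)&(d>0)
    for lo,hi in [(.124,.138),(.09,.105)]:
        Q=P[x&(P[...,2]>lo)&(P[...,2]<hi)]; print(n,lo,len(Q),Q.max(0) if len(Q) else 0,cv2.minAreaRect((Q[:,:2]*1000).astype(np.float32)) if len(Q) else 0)
    if n=="side":
        g=cv2.cvtColor(p,cv2.COLOR_RGB2HSV); x=(P[...,2]>.052)&(P[...,2]<.059)&(g[...,1]<60)&(P[...,0]<.53)&(P[...,1]>.05)&(P[...,1]<.36)&(P[...,0]>.4)
        Q=P[x]; b=np.arange(.09,.30,.02); e=[(y+.01,Q[(Q[:,1]>y)&(Q[:,1]<y+.02)][:,0].min()) for y in b if ((Q[:,1]>y)&(Q[:,1]<y+.02)).any()]; print(np.round(e,3).tolist())
    cv2.imwrite(f"pics/{n}4.png",cv2.resize(p[150:270,140:300][...,::-1],None,fx=5,fy=5,interpolation=cv2.INTER_CUBIC))
E
```

```text
time_s: 21.97
tcp_pos: [0.5259, 0.1919, 0.1368]
tool_rot: [[-0.837, 0.548, -0.001], [0.548, 0.837, -0.0], [0.001, -0.0, -1.0]]
ft_force: [0.2, 0.5, -0.3]
gripper_width: 0.0577
finger_force: 0.0
time_s: 22.8
tcp_pos: [0.5263, 0.192, 0.2363]
tool_rot: [[-0.837, 0.548, 0.001], [0.548, 0.837, 0.0], [-0.0, 0.0, -1.0]]
ft_force: [0.3, -0.2, -1.0]
gripper_width: 0.0612
finger_force: 0.0
side 0.124 102 [0.55438616 0.21240148 0.13638959] ((526.9033813476562, 194.603759765625), (16.44058609008789, 58.62060546875), 63.159820556640625)
side 0.09 240 [0.55864878 0.22692555 0.10478745] ((524.6726684570312, 196.3746337890625), (63.10411071777344, 58.87263870239258), 44.66754150390625)
[[0.1, 0.493], [0.12, 0.489], [0.14, 0.487], [0.16, 0.481], [0.18, 0.482], [0.2, 0.478], [0.22, 0.475], [0.24, 0.473], [0.26, 0.471], [0.28, 0.468], [0.3, 0.465]]
top 0.124 52 [0.54909767 0.21233831 0.1370738 ] ((522.2783203125, 193.57859802246094), (17.023874282836914, 55.338565826416016), 60.594661712646484)
top 0.09 120 [0.55081074 0.22707001 0.10462418] ((520.4249877929688, 193.64080810546875), (67.24850463867188, 60.01874923706055), 89.0167465209961)
```

View pics/side4.png

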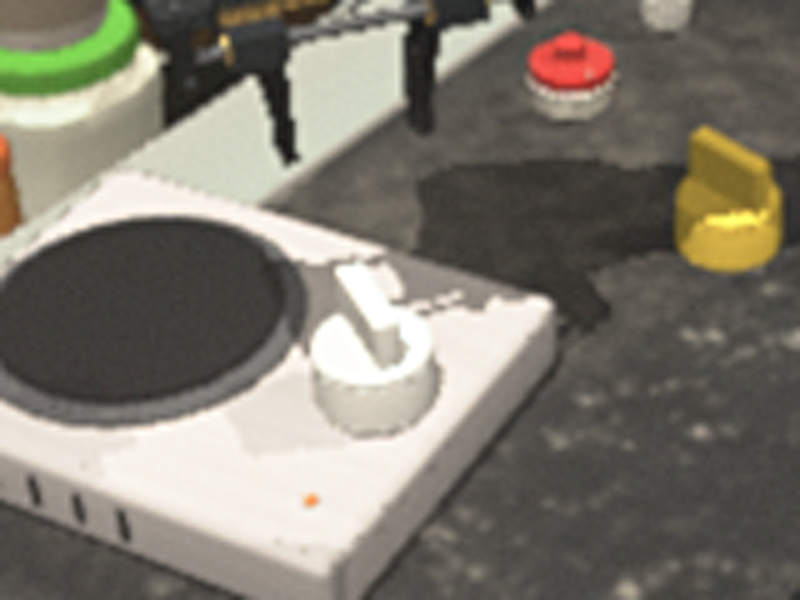

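The side crop shows the knob flush on the boss at (375,370), with the gripper clear above it. With the plate at +8° and 9° of play, the off stop puts the bar at about −26°. It measures −27°, so I'm handing in.

```bash
python3 -c "
from cell import *
print(sign_off())"
```

```text
the job is handed in; nothing more can be done
None
```

The knob is fully home on its shaft, turned clockwise to the off stop and released; the job was handed in with the arm clear, and no verdict was returned.

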